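Level the key shelf with packers and dress it

TASK

Put together a level key shelf on the hall bench: pick the two of the four coloured packers that together bring the short riser exactly up to the height of the tall one, and stack them on the middle of the short riser, the thicker one underneath; leave the other two packers where they lie. Then lay the board across the packed riser and the tall riser so that it is level, centred over both and overhangs each end about equally. Last, set the black tray the right way up on the middle of the board, lengthways along it, and then lay the padlock flat on the floor in the middle of the tray.

Things in the scene. Friction and masses are not known exactly. Their poses are not given: they have to be found in the camera images.
- white_packer_mid (a point): White plastic packer, a flat rectangular plate 56 mm long (its x axis), 40 mm wide (y) and 8 mm thick, lying flat on the bench. The point is its centre, half-way up.
- blue_packer_mid (a point): Blue plastic packer, a flat rectangular plate 56 mm long (its x axis), 40 mm wide (y) and 12 mm thick, lying flat on the bench. The point is its centre, half-way up.
- green_packer_mid (a point): Green plastic packer, a flat rectangular plate 56 mm long (its x axis), 40 mm wide (y) and 18 mm thick, lying flat on the bench. The point is its centre, half-way up.
- red_packer_mid (a point): Red plastic packer, a flat rectangular plate 56 mm long (its x axis), 40 mm wide (y) and 26 mm thick, lying flat on the bench. The point is its centre, half-way up.
- low_top (a point): Short riser: a pale cork-coloured square block, 56 x 56 mm and 20 mm high, fixed to the bench. The point is the centre of its top face.
- tall_top (a point): Tall riser: a dark brown wooden square block, 56 x 56 mm and 50 mm high, fixed to the bench 155 to 185 mm (centre to centre) from the short riser. The point is the centre of its top face.
- board_mid (a point): Loose shelf board of pale wood, 280 mm long (x axis), 66 mm wide (y), 15 mm thick, 0.23 kg, lying flat on the bench. The point is its centre, half-way up.
- tray_mid (a point): Black ceramic tray, shallow and open-topped, 136 mm long (x axis), 62 mm wide (y), 10 mm high overall; walls and floor 4 mm thick (inside 128 x 54 mm). The point is its centre, half-way up (5 mm over its underside). It can be gripped across its width by the outer walls.
- padlock_mid (a point): Steel padlock lying on its flat side, shackle open. Its body block is 36 mm (x axis) by 34 mm (y) and 22 mm thick (z, up); the shackle sticks out to +x, to 50 mm from the block's centre. The point is the centre of the block, half-way up (11 mm). Gripped across the 34 mm width with the fingertips at least 8 mm above its underside, it can be set into the tray with its shackle along the tray's length and the fingers above the tray's walls.
There are look-alikes about, which are no part of the job. Of the things like the part that bears blue_packer_mid, leave any that is brown; of the rest the larger one is meant.

How it is judged:
On the way, in this order (a step that is already met when the one before it is completed fails the run):
1. the green packer lies on the short riser (height (world z) of green_packer_mid between 0.025 and 0.033 m and horizontal distance between green_packer_mid and low_top below 0.012 m and angle between green_packer_mid's own z axis and vertical below 0.06 rad), for 0.2 s.
2. the blue packer lies on the green one (all of step 1 and height (world z) of blue_packer_mid between 0.04 and 0.048 m and horizontal distance between blue_packer_mid and low_top below 0.014 m and angle between blue_packer_mid's own z axis and vertical below 0.06 rad), for 0.2 s.
3. the board lies level across both risers (all of step 2 and height (world z) of board_mid between 0.0535 and 0.0615 m and angle between board_mid's own z axis and vertical below 0.015 rad and horizontal distance between board_mid and low_top below 0.11 m and y of low_top in the frame of board_mid between -0.015 and 0.015 m and horizontal distance between board_mid and tall_top below 0.11 m and y of tall_top in the frame of board_mid between -0.015 and 0.015 m), for 0.2 s.
4. the tray stands on the middle of the board (height (world z) of board_mid between 0.0535 and 0.0615 m and angle between board_mid's own z axis and vertical below 0.015 rad and horizontal distance between board_mid and low_top below 0.11 m and y of low_top in the frame of board_mid between -0.015 and 0.015 m and horizontal distance between board_mid and tall_top below 0.11 m and y of tall_top in the frame of board_mid between -0.015 and 0.015 m and height (world z) of tray_mid between 0.066 and 0.074 m and angle between tray_mid's own z axis and vertical below 0.04 rad and horizontal distance between tray_mid and board_mid below 0.025 m and angle between the x axis of tray_mid and the x axis of board_mid, either way round below 0.2 rad), for 0.2 s.
5. the padlock lies in the tray (all of step 4 and height (world z) of padlock_mid between 0.076 and 0.084 m and angle between padlock_mid's own z axis and vertical below 0.08 rad and horizontal distance between padlock_mid and tray_mid below 0.022 m), for 0.2 s.
At the end, for the whole second after the job is handed in: Green then blue packer flat on the short riser (12, 14 mm); board level (0.015 rad) on both, sideways 15 mm, its middle under 110 mm from each riser; tray flat on its middle (25 mm, 0.2 rad); padlock flat in it (22 mm); heights 4 mm; white, red packers within 30 mm of their starts; all at rest (all of step 2 and all of step 5 and distance of each of white_packer_mid, red_packer_mid from where it was at the start of the episode below 0.03 m and linear speed of each of green_packer, blue_packer, board, tray, padlock below 0.02 m/s); the robot touches nothing.
It also fails if it takes over 128 s, if anything falls off the work surface, if the arm or the gripper's body presses on something with over 40 N, if the wrist force passes 120 N, or if a joint passes its speed limit or range.

ROBOT

A 7-joint arm with a two-finger parallel gripper is mounted at the origin on the work surface. World frame = base frame: x ahead of the robot, y to its left, z up, the work surface at z = 0. Lengths are in m, angles in rad, forces in N, time in s.
With the tool pointing down it reaches from about 0.35 to 0.9 m from the base axis. Payload 8.1 kg.
Tool frame: the origin (TCP) lies at the very end of the fingers, on their centre line; the grasp point (between the pads) lies arm.pinch_z behind it (arm.pinch_z is the distance from the TCP to the grasp point, in m); z points along the fingers, x is the direction in which the jaws open and shut, and the axes are right-handed (so a half turn about z gives the same grasp; the last joint's range is limited). The gripper opens to 92 mm and grips with 3 to 60 N. Pads are 19 mm wide; open, the fingers measure 130 mm over their backs; the gripper's body (75 mm by 190 mm) begins 47 mm behind the grasp point.
Start: joints at [-1.335, 0.434, 0.025, 1.573, -0.012, 1.134, -0.075], TCP at [0.208, 0.589, 0.227] pointing down, gripper open.
Joint ranges: [-2.62, 2.62], [-0.44, 2.09], [-1.27, 1.32], [0.08, 2.57], [-1.32, 4.46], [0.12, 2], [-2.74, 2.74]. Speed limits (rad/s): [2.22, 2.22, 3.01, 3.01, 3.14, 3.14, 3.14].

INTERFACE

Orientations are given as a unit quaternion [x, y, z, w].
In Python, from rig import readout, get_image, calibration, job_done, arm gives the robot as it stands.
- The arm moves only by the tool drive_tool, never from a script. Its argument "plan" is text: rows parted by semicolons, each of 6 numbers parted by spaces: the shift along the tool's x, y, z in m, then the turn, a rotation vector about the tool's x, y, z in degrees. A call has 1 to 20 rows; each row is the pose to reach, as a shift and turn from the pose commanded when the call began, along the tool's axes at that moment; what a row does not reach only later rows make up. A row lasts 1/10 s, in which the tool goes at most 50 mm and 8.59 degrees, less where a joint would pass 70% of its speed; a pose out of reach is approached as far as the arm can. A call with a gripper value outside its range is refused whole. "hand" is the closure, from -1 (fully open) to 1 (shut), set as the call begins (left out, the last holds). The fingers move at their own pace and stop on an object; "force" is the grip in N (left out, the last holds). Time passes only in rows, so rows that repeat a pose let the fingers close. It gives the time, the measured TCP pose, the force and the opening at its end, in the units of the state.
- readout.sense(): the state, without advancing time (a new reading comes with each control period).
- get_image(name): name is "side" or "top" or "wrist"; returns (picture, depth): 400x640x3 uint8, red, green, blue; 400x640 float32, m along the optical axis (not along the pixel's ray), 0 where there is no reading.
- calibration(name): a dict with "intrinsics" (3x3 intrinsics, pixels), "R" (3x3) and "t" (3): a world point X has camera coordinates R X + t. Camera axes: x right, y down, z forward; pixel columns grow to the right and rows downward; lengths in m; the calibration is good to about 2 mm. A picture is of the moment at which its call begins: read the wrist's pose just before it. calibration takes no time and is no camera call; for the wrist camera it gives the pose at the moment of the call.
- job_done(): hands the job in, once; it reports no verdict.
The state is a dict: "clock": time; "joint_pos": joint angles; "qvel": joint speeds; "effort": joint torques, N m; "ee_pos": TCP position; "ee_rot": TCP orientation; "contact_force": force on the tool from outside, world axes, zero at the start; "moment": the same for the moment, N m; "grip_width": opening from 0.0 (shut) to 1.0 (fully open).
Only numpy, scipy, OpenCV 4.12 (cv2) and the standard library are available. Lean on these libraries where they do the work, as an engineer would, in place of code of your own. Each camera call takes 0.05 s, during which the arm holds its last target.

## Working session

There is one attempt and no reset: what is moved stays moved. The work goes in short steps, Python scripts to look and compute and a tool call to move; the robot and the scene stay as the last step left them, time stands still between calls to the robot, and variables do not carry over. Pictures are saved under pics/ and viewed, and the job is handed in when it is done.

Besides the shell and the picture viewer there is one more tool, called as name(argument=value, ...) on one line, values as JSON. drive_tool: Moves the arm, as the interface text tells. Its arguments: {"type":"object","properties":{"plan":{"type":"string"},"hand":{"type":"number"},"force":{"type":"number"}},"required":["plan"]}

```bash
ls; mkdir -p pics; cat > h.py <<'E'
import numpy as np, cv2
from rig import readout, get_image, calibration, job_done, arm
E
python3 - <<'E'
from h import *
s=readout.sense()
print({k:np.round(v,3) for k,v in s.items()}, arm.pinch_z)
for n in ["top","side"]:
    p,d=get_image(n); c=calibration(n)
    cv2.imwrite(f"pics/{n}0.png",p[:,:,::-1]); np.savez(f"{n}0.npz",p=p,d=d,**c)
    print(n,c, d.min(),d.max())
E
```

```text
pics
{'clock': np.float64(0.0), 'joint_pos': array([-1.335,  0.435,  0.025,  1.574, -0.012,  1.134, -0.075]), 'qvel': array([ 0.002, -0.001, -0.002,  0.001, -0.001, -0.002, -0.002]), 'effort': array([ 1.0000e-03, -6.6784e+01,  9.8500e-01, -3.1446e+01, -6.1000e-02,
        4.3000e-02,  0.0000e+00]), 'ee_pos': array([0.208, 0.589, 0.226]), 'ee_rot': array([ 0.816,  0.578, -0.001,  0.001]), 'contact_force': array([ 0.192,  0.08 , -0.286]), 'moment': array([ 0.007, -0.024,  0.007]), 'grip_width': np.float64(1.002)} 0.0188
top {'intrinsics': array([[493.16691171,   0.        , 320.010929  ],
       [  0.        , 493.16691171, 204.92639152],
       [  0.        ,   0.        ,   1.        ]]), 'R': array([[-0.01060413, -0.99980811, -0.01647098],
       [-0.98854983,  0.0129614 , -0.15033709],
       [ 0.15052173,  0.01468819, -0.98849758]]), 't': array([0.02783864, 0.55475352, 1.33902258])} 0.0 2.3731558
side {'intrinsics': array([[361.48722975,   0.        , 324.42644679],
       [  0.        , 361.48722975, 199.19710838],
       [  0.        ,   0.        ,   1.        ]]), 'R': array([[-0.95961734, -0.28113554,  0.00986773],
       [-0.20505563,  0.67505408, -0.70869894],
       [ 0.1925792 , -0.68210322, -0.70544202]]), 't': array([0.5580306 , 0.17374042, 0.74014891])} 0.0 3.1074975
```

View pics/top0.png

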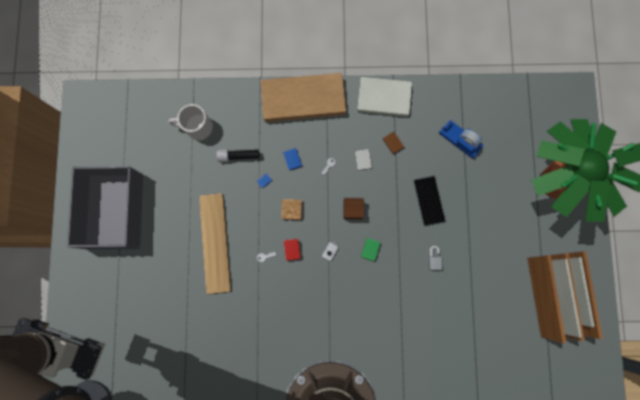

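View pics/side0.png

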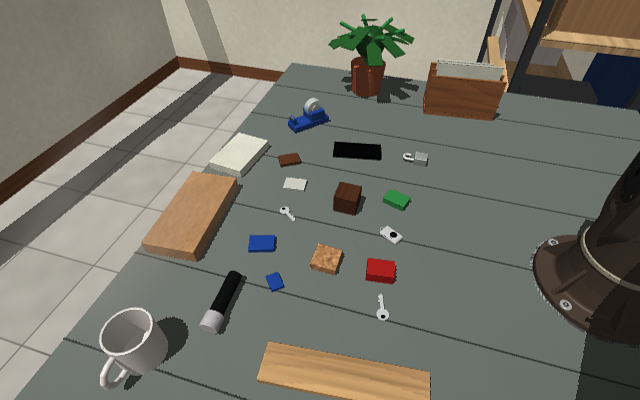

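```bash
cat >> h.py <<'E'
def ray(c,u,v,z):
    K,R,t=c['intrinsics'],c['R'],c['t']
    d=R.T@np.linalg.solve(K,[u,v,1.0]); o=-R.T@t
    return o+d*(z-o[2])/d[2]
def proj(c,X):
    q=c['intrinsics']@(c['R']@np.asarray(X,float)+c['t']); return q[:2]/q[2]
def cloud(c,d):
    v,u=np.mgrid[:d.shape[0],:d.shape[1]]
    K=c['intrinsics']
    P=np.stack([(u-K[0,2])/K[0,0]*d,(v-K[1,2])/K[1,1]*d,d],-1)
    return (P-c['t'])@c['R']
E
python3 - <<'E'
from h import *
for n,(x0,y0,x1,y1),f in [("top",(190,125,470,305),2.8),("side",(230,100,450,400),2)]:
    p=cv2.imread(f"pics/{n}0.png")[y0:y1,x0:x1]
    cv2.imwrite(f"pics/{n}0c.png",cv2.resize(p,None,fx=f,fy=f,interpolation=cv2.INTER_CUBIC))
D=np.load("top0.npz"); W=cloud(D,D['d']); z=W[...,2]
hsv=cv2.cvtColor(D['p'],cv2.COLOR_RGB2HSV)
for nm,(u,v) in dict(blue=(292,159),blue2=(264,181),brown=(394,143),white=(363,159),red=(292,250),green=(371,249),low=(291,210),tall=(354,208),board=(215,243),tray=(429,200),pad=(435,262),whitething=(330,251)).items():
    print(nm,np.round(W[v,u],3),D['p'][v,u],hsv[v,u])
E
```

```text
blue [0.695 0.102 0.015] [ 46  89 154] [108 179 154]
blue2 [0.633 0.184 0.006] [ 53  96 159] [108 170 159]
brown [ 0.74  -0.196  0.01 ] [97 62 35] [ 13 163  97]
white [ 0.693 -0.104  0.012] [169 171 168] [ 50   4 171]
red [0.431 0.101 0.024] [158  44  41] [  1 189 158]
green [ 0.432 -0.12   0.018] [ 52 134  77] [ 69 156 134]
low [0.546 0.105 0.015] [158 123  85] [ 16 118 158]
tall [ 0.544 -0.073  0.05 ] [83 52 33] [ 11 154  83]
board [0.454 0.32  0.017] [160 132  94] [ 17 105 160]
tray [ 0.571 -0.292  0.002] [14 14 15] [120  17  15]
pad [ 0.393 -0.297  0.022] [138 142 145] [103  12 145]
whitething [ 0.428 -0.005  0.012] [116 117 121] [114  11 121]
```

View pics/top0c.png

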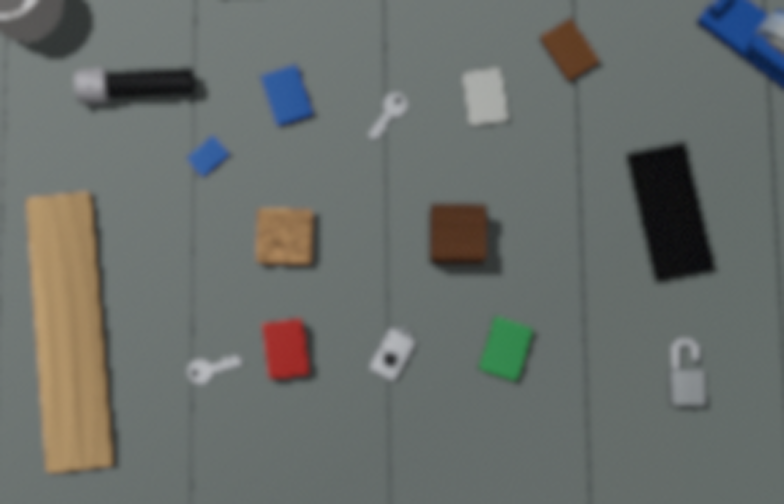

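View pics/side0c.png

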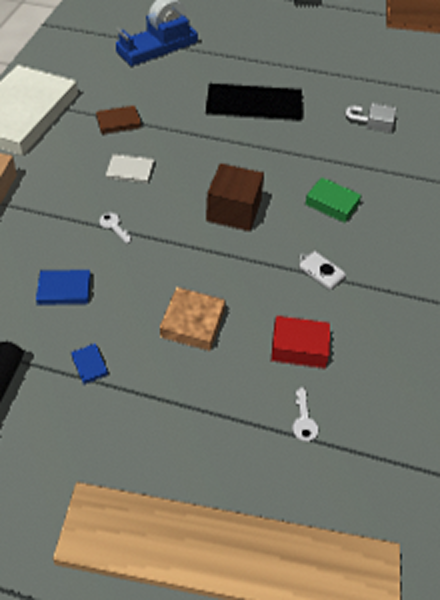

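```bash
cat >> h.py <<'E'
def seg(p,nm):
    h=cv2.cvtColor(p,cv2.COLOR_RGB2HSV).astype(int); H,S,V=h[...,0],h[...,1],h[...,2]
    m=dict(blue=(abs(H-108)<12)&(S>120),green=(abs(H-69)<14)&(S>100),red=((H<6)|(H>174))&(S>130),
      white=(S<25)&(V>140),cork=(abs(H-16)<6)&(S>75)&(V>110),brown=(H<20)&(S>110)&(V<110),black=(V<35),
      grey=(S<30)&(V>110))[nm]
    return m.astype(np.uint8)
def rect(c,p,nm,near,z,mask=None):
    """near: world xy guess; contour containing/closest, rectangle in world at plane z"""
    m=seg(p,nm) if mask is None else mask
    cs,_=cv2.findContours(m,cv2.RETR_EXTERNAL,cv2.CHAIN_APPROX_NONE)
    cs=[k for k in cs if cv2.contourArea(k)>40]
    uv=proj(c,[near[0],near[1],z])
    k=min(cs,key=lambda k:-cv2.pointPolygonTest(k,tuple(map(float,uv)),True))
    w=np.array([ray(c,u,v,z)[:2] for u,v in k[:,0,:]])
    (cx,cy),(a,b),an=cv2.minAreaRect((w*1000).astype(np.float32))
    if a<b: a,b,an=b,a,an+90
    M=cv2.moments(k); g=ray(c,M['m10']/M['m00'],M['m01']/M['m00'],z)
    an=(an+90)%180-90
    return dict(c=np.round([cx/1000,cy/1000],4),g=np.round(g[:2],4),size=np.round([a,b],1),ang=round(an,1))
E
python3 - <<'E'
from h import *
D=np.load("top0.npz"); p=D['p']
W=cloud(D,D['d'])
for nm,col,near,z in [("blue","blue",(.695,.102),.012),("blue2","blue",(.633,.184),.008),("green","green",(.432,-.12),.018),("red","red",(.431,.101),.026),("white","white",(.693,-.104),.008),
 ("low","cork",(.546,.105),.02),("tall","brown",(.544,-.073),.05),("board","cork",(.454,.32),.015),("tray","black",(.571,-.292),.01),("pad","grey",(.393,-.297),.022)]:
    print(nm,rect(D,p,col,near,z))
print("tray depth mean z",W[190:211,424:434,2].mean(),"bench next",W[190:211,450:460,2].mean(), "board",W[220:260,210:218,2].mean())
s=readout.sense(); c=calibration("wrist"); C=-c['R'].T@c['t']; print(C,s['ee_pos'],c['R'],c['intrinsics'])
E
```

```text
blue {'c': array([0.6965, 0.101 ]), 'g': array([0.6965, 0.101 ]), 'size': array([55.7, 38.5]), 'ang': 18.1}
blue2 {'c': array([0.6339, 0.1837]), 'g': array([0.6339, 0.1837]), 'size': array([34.5, 25.4]), 'ang': -50.1}
green {'c': array([ 0.4309, -0.1186]), 'g': array([ 0.4306, -0.1185]), 'size': array([54.5, 40.7]), 'ang': -18.7}
red {'c': array([0.4329, 0.1013]), 'g': array([0.4329, 0.1014]), 'size': array([55.8, 39.9]), 'ang': 7.5}
white {'c': array([ 0.6948, -0.104 ]), 'g': array([ 0.6947, -0.1039]), 'size': array([55.4, 40.8]), 'ang': 6.7}
low {'c': array([0.5478, 0.1031]), 'g': array([0.548 , 0.1041]), 'size': array([54.3, 51.8]), 'ang': 89.3}
tall {'c': array([ 0.5426, -0.0732]), 'g': array([ 0.5429, -0.0719]), 'size': array([53.3, 50.2]), 'ang': -0.8}
board {'c': array([0.4549, 0.3229]), 'g': array([0.4522, 0.3226]), 'size': array([279.4,  65.9]), 'ang': 5.6}
tray {'c': array([ 0.5689, -0.2903]), 'g': array([ 0.5682, -0.2904]), 'size': array([129.8,  56.9]), 'ang': 10.7}
pad {'c': array([ 0.4089, -0.2962]), 'g': array([ 0.4063, -0.2955]), 'size': array([69.4, 35.3]), 'ang': 2.7}
tray depth mean z 0.0037039848281109886 bench next -0.0001511726086938004 board 0.014308481451171598
[0.14303183 0.61313975 0.38401015] [0.2076329  0.58901268 0.22603468] [[ 3.33052141e-01  9.42907990e-01 -8.91239822e-04]
 [ 9.10729468e-01 -3.21440994e-01  2.59321273e-01]
 [ 2.44229620e-01 -8.71791836e-02 -9.65790703e-01]] [[324.23617097   0.         310.78764397]
 [  0.         324.23617097 203.88648322]
 [  0.           0.           1.        ]]
```

```bash
cat >> h.py <<'E'
from scipy.spatial.transform import Rotation as Ro
def go(*ts, cur=None):
    """ts: (x,y,z,yawdeg of tool x). prints tool-frame rows"""
    s=readout.sense(); R0=Ro.from_quat(s['ee_rot']); p0=np.array(s['ee_pos'])
    xx=R0.as_matrix()[:,0]; yaw0=np.degrees(np.arctan2(xx[1],xx[0]))
    print("t",round(float(s['clock']),2),"at",np.round(p0,4),"yaw",round(yaw0,1),"tilt",round(float(np.degrees(np.arccos(-R0.as_matrix()[2,2]))),2),"F",np.round(s['contact_force'],1),"w",round(float(s['grip_width'])*92,1))
    for x,y,z,yaw in ts:
        yaw=yaw+180*np.round((yaw0-yaw)/180)
        a=np.radians(yaw); Rt=np.array([[np.cos(a),np.sin(a),0],[np.sin(a),-np.cos(a),0],[0,0,-1]])
        dv=R0.inv().apply(np.array([x,y,z])-p0); rv=np.degrees((R0.inv()*Ro.from_matrix(Rt)).as_rotvec())
        print("  row",np.round(dv,4),np.round(rv,1),"steps",round(np.linalg.norm(dv)/.05,1),round(np.linalg.norm(rv)/8.59,1))
def snap(n,f,box=None,k=1):
    c=calibration(n); p,d=get_image(n)
    q=p[:,:,::-1]
    if box: q=q[box[1]:box[3],box[0]:box[2]]
    cv2.imwrite(f"pics/{f}.png",cv2.resize(q,None,fx=k,fy=k,interpolation=cv2.INTER_CUBIC)); return c,p,d
E
python3 - <<'E'
from h import *
go((.431,-.1187,.2,71.3),(.36,-.09,.2,71.3))
E
```

```text
t 0.1 at [0.2076 0.589  0.226 ] yaw 70.6 tilt 0.08 F [0.5 0.1 0.4] w 91.9
  row [-0.5932  0.4459  0.0269] [ 0.   0.1 -0.7] steps 14.9 0.1
  row [-0.5897  0.3694  0.0269] [ 0.   0.1 -0.7] steps 13.9 0.1
```

drive_tool(plan="-0.15 0.11 0 0 0 0;-0.3 0.22 0.02 0 0 0;-0.45 0.335 0.02 0 0 0;-0.593 0.446 0.027 0 0 -0.7;-0.593 0.446 0.027 0 0 -0.7;-0.593 0.446 0.027 0 0 -0.7;-0.593 0.446 0.027 0 0 -0.7;-0.593 0.446 0.027 0 0 -0.7;-0.593 0.446 0.027 0 0 -0.7;-0.593 0.446 0.027 0 0 -0.7;-0.593 0.446 0.027 0 0 -0.7;-0.593 0.446 0.027 0 0 -0.7;-0.593 0.446 0.027 0 0 -0.7;-0.593 0.446 0.027 0 0 -0.7;-0.593 0.446 0.027 0 0 -0.7;-0.593 0.446 0.027 0 0 -0.7;-0.593 0.446 0.027 0 0 -0.7;-0.593 0.446 0.027 0 0 -0.7", hand=-1, force=30)

```text
clock: 1.9
ee_pos: [0.4308, -0.117, 0.1994]
ee_rot: [0.812, 0.583, -0.0, -0.001]
contact_force: [0.2, -0.1, 0.3]
grip_width: 0.997
```

```bash
python3 - <<'E'
from h import *
go()
c,p,d=snap("wrist","w1")
print(rect(c,p,"green",(.431,-.1187),.018))
go((.431,-.1187,.06,71.3),(.431,-.1187,.004,71.3))
E
```

```text
t 1.9 at [ 0.4308 -0.117   0.1994] yaw 71.3 tilt 0.06 F [ 0.2 -0.1  0.3] w 91.8
{'c': array([ 0.4303, -0.1172]), 'g': array([ 0.4296, -0.117 ]), 'size': array([56.4, 39.8]), 'ang': -18.7}
t 1.95 at [ 0.4309 -0.1167  0.1995] yaw 71.4 tilt 0.05 F [ 0.3 -0.1 -0.2] w 92.2
  row [-0.0019  0.0008  0.1395] [-0.  -0.   0.1] steps 2.8 0.0
  row [-0.0019  0.0009  0.1955] [-0.  -0.   0.1] steps 3.9 0.0
```

View pics/w1.png

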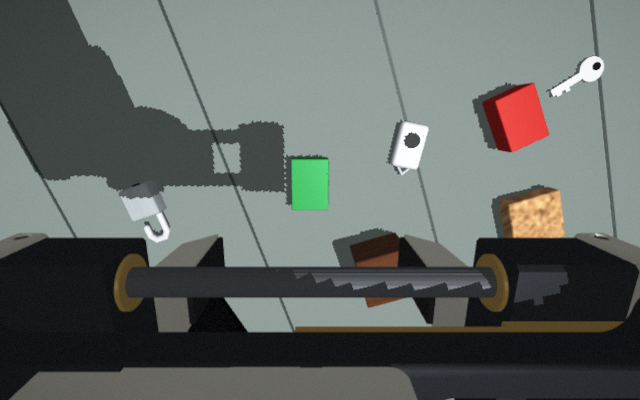

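drive_tool(plan="-0.001 0.001 0.04 0 0 0;-0.001 0.001 0.08 0 0 0;-0.001 0.001 0.12 0 0 0;-0.001 0.001 0.15 0 0 0;-0.001 0.001 0.175 0 0 0;-0.001 0.001 0.19 0 0 0;-0.001 0.001 0.195 0 0 0;-0.001 0.001 0.195 0 0 0;-0.001 0.001 0.195 0 0 0")

```text
clock: 2.85
ee_pos: [0.4324, -0.1189, 0.0054]
ee_rot: [0.812, 0.583, 0.0, 0.0]
contact_force: [-0.4, 0.4, 0.6]
grip_width: 1.001
```

drive_tool(plan="0 0 0 0 0 0;0 0 0 0 0 0;0 0 0 0 0 0;0 0 0 0 0 0;0 0 0 0 0 0;0 0 0 0 0 0;0 0 0 0 0 0;0 0 0 0 0 0", hand=1, force=30)

```text
clock: 3.65
ee_pos: [0.4319, -0.1194, 0.0047]
ee_rot: [0.813, 0.583, -0.0, -0.0]
contact_force: [0.1, -0.5, 0.7]
grip_width: 0.431
```

```bash
python3 - <<'E'
from h import *
# align green long axis with riser x-axis: tool x -> along y of risers (about 90)
go((.431,-.118,.13,71.3),(.548,.1035,.13,90),(.548,.1035,.026,90))
E
```

```text
t 3.65 at [ 0.4319 -0.1194  0.0047] yaw 71.3 tilt 0.0 F [ 0.1 -0.5  0.7] w 39.7
  row [ 0.001  -0.0013 -0.1253] [-0. -0. -0.] steps 2.5 0.0
  row [ 0.2483  0.0385 -0.1253] [ -0.   -0.  -18.7] steps 5.6 2.2
  row [ 0.2483  0.0385 -0.0213] [ -0.   -0.  -18.7] steps 5.0 2.2
```

drive_tool(plan="0 0 -0.03 0 0 0;0 0 -0.065 0 0 0;0 0 -0.1 0 0 0;0.03 0.005 -0.115 0 0 -4;0.07 0.01 -0.115 0 0 -8;0.11 0.017 -0.115 0 0 -12;0.15 0.024 -0.115 0 0 -16;0.19 0.03 -0.115 0 0 -18.7;0.225 0.035 -0.115 0 0 -18.7;0.248 0.0385 -0.115 0 0 -18.7;0.248 0.0385 -0.115 0 0 -18.7;0.248 0.0385 -0.115 0 0 -18.7;0.248 0.0385 -0.115 0 0 -18.7;0.248 0.0385 -0.115 0 0 -18.7")

```text
clock: 5.05
ee_pos: [0.5475, 0.1019, 0.1198]
ee_rot: [0.708, 0.706, -0.0, 0.0]
contact_force: [0.1, 0.9, -1.0]
grip_width: 0.433
```

```bash
python3 - <<'E'
from h import *
c,p,d=snap("wrist","w2")
print(rect(c,p,"cork",(.548,.1035),.02))
go((.548,.1035,.07,90),(.548,.1035,.0247,90))
E
```

```text
{'c': array([0.5308, 0.1061]), 'g': array([0.5305, 0.1058]), 'size': array([54.8, 25.4]), 'ang': 88.6}
t 5.1 at [0.5476 0.1021 0.1198] yaw 89.9 tilt 0.01 F [-0.4 -0.3  0.1] w 39.7
  row [0.0014 0.0004 0.0498] [-0.   0.  -0.1] steps 1.0 0.0
  row [0.0015 0.0004 0.0951] [-0.   0.  -0.1] steps 1.9 0.0
```

View pics/w2.png

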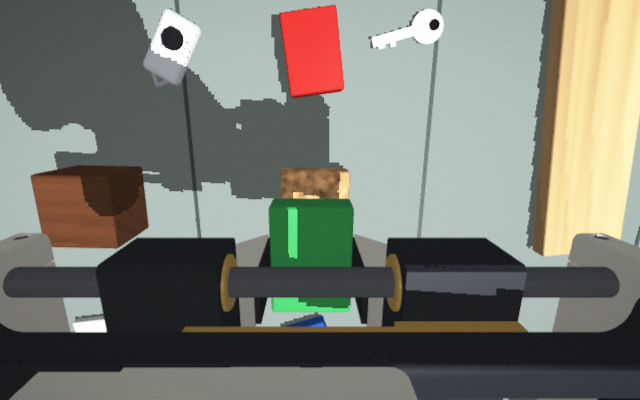

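drive_tool(plan="0.0025 0 0.03 0 0 0;0.0025 0 0.06 0 0 0;0.0025 0 0.08 0 0 0;0.0025 0 0.09 0 0 0;0.0025 0 0.0945 0 0 0;0.0025 0 0.0945 0 0 0;0.0025 0 0.0945 0 0 0;0.0025 0 0.0945 0 0 0")

```text
clock: 5.9
ee_pos: [0.5486, 0.1058, 0.026]
ee_rot: [0.707, 0.707, 0.001, 0.0]
contact_force: [-0.7, -0.3, -0.3]
grip_width: 0.432
```

drive_tool(plan="0 0 0 0 0 0;0 0 0 0 0 0;0 0 0 0 0 0;0 0 0 0 0 0;0 0 -0.02 0 0 0;0 0 -0.05 0 0 0;0 0 -0.09 0 0 0;0 0 -0.125 0 0 0;0 0 -0.125 0 0 0;0 0 -0.125 0 0 0", hand=-1)

```text
clock: 6.9
ee_pos: [0.5483, 0.106, 0.1508]
ee_rot: [0.707, 0.707, 0.001, 0.0]
contact_force: [-1.3, -0.0, 0.1]
grip_width: 0.995
```

```bash
python3 - <<'E'
from h import *
c,p,d=snap("wrist","w3")
print("green",rect(c,p,"green",(.548,.1035),.038),'cork',rect(c,p,"cork",(.52,.105),.02))
c,p,d=snap("top","t3",(190,125,470,305),2.8)
print("green",rect(c,p,"green",(.548,.1035),.038), "blue",rect(c,p,"blue",(.697,.101),.012))
go((.6965,.1015,.13,108),(.6965,.1015,.004,108))
E
```

```text
green {'c': array([0.5467, 0.1066]), 'g': array([0.5458, 0.1066]), 'size': array([55.8, 39.2]), 'ang': -0.1} cork {'c': array([0.5477, 0.0815]), 'g': array([0.5517, 0.0811]), 'size': array([54.6,  7.5]), 'ang': -1.1}
green {'c': array([ 0.6455, -0.7352]), 'g': array([ 0.649, -0.733]), 'size': array([290.1, 285.4]), 'ang': 75.6} blue {'c': array([ 0.7493, -0.3903]), 'g': array([ 0.7495, -0.3831]), 'size': array([125. ,  51.4]), 'ang': 50.3}
t 7.0 at [0.5471 0.1057 0.1492] yaw 90.0 tilt 0.1 F [ 0.4  0.7 -0.9] w 92.1
  row [-0.0042  0.1494  0.019 ] [ -0.1   0.  -18. ] steps 3.0 2.1
  row [-0.0041  0.1496  0.145 ] [ -0.1   0.  -18. ] steps 4.2 2.1
```

View pics/w3.png

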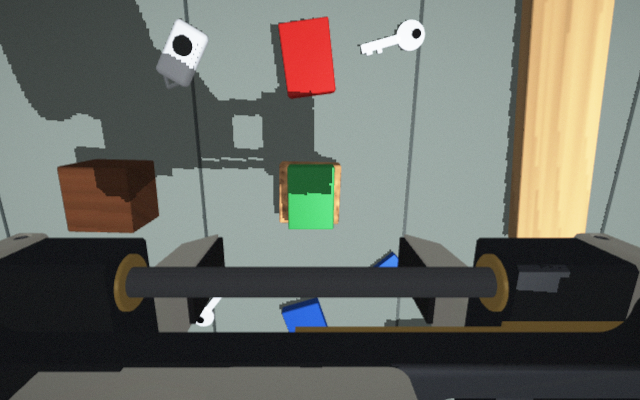

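drive_tool(plan="-0.001 0.04 0 0 0 -6;-0.002 0.08 0 0 0 -12;-0.003 0.12 0 0 0 -18;-0.003 0.149 0.02 0 0 -18;-0.003 0.149 0.05 0 0 -18;-0.003 0.149 0.08 0 0 -18;-0.003 0.149 0.08 0 0 -18;-0.003 0.149 0.08 0 0 -18")

```text
clock: 7.8
ee_pos: [0.696, 0.1024, 0.0691]
ee_rot: [0.588, 0.809, -0.001, -0.001]
contact_force: [-0.1, 0.8, 0.9]
grip_width: 1.002
```

```bash
python3 - <<'E'
from h import *
c,p,d=snap("wrist","w4")
print("blue",rect(c,p,"blue",(.697,.102),.012))
go((.6965,.102,.004,108))
E
```

```text
blue {'c': array([0.6966, 0.1027]), 'g': array([0.6955, 0.1024]), 'size': array([56.1, 39.7]), 'ang': 17.9}
t 7.85 at [0.6971 0.1026 0.0707] yaw 108.0 tilt 0.01 F [-0.3  0.3  1. ] w 91.7
  row [-0.0003 -0.0008  0.0667] [ 0.  0. -0.] steps 1.3 0.0
```

View pics/w4.png

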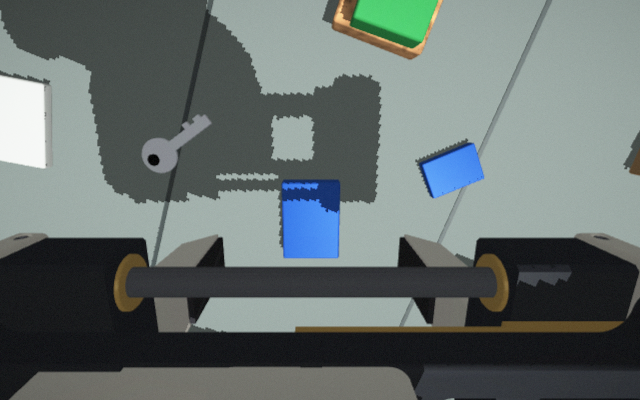

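drive_tool(plan="0 0 0.03 0 0 0;0 0 0.05 0 0 0;0 0 0.06 0 0 0;0 0 0.066 0 0 0;0 0 0.066 0 0 0;0 0 0.066 0 0 0")

```text
clock: 8.45
ee_pos: [0.6978, 0.1027, 0.0055]
ee_rot: [0.588, 0.809, 0.001, 0.001]
contact_force: [-0.7, -0.1, -0.2]
grip_width: 1.0
```

drive_tool(plan="0 0 0 0 0 0;0 0 0 0 0 0;0 0 0 0 0 0;0 0 0 0 0 0;0 0 0 0 0 0;0 0 0 0 0 0;0 0 0 0 0 0;0 0 0 0 0 0", hand=1)

```text
clock: 9.25
ee_pos: [0.6969, 0.1027, 0.0042]
ee_rot: [0.588, 0.809, 0.0, -0.0]
contact_force: [0.5, -0.5, 0.4]
grip_width: 0.433
```

```bash
python3 - <<'E'
from h import *
go((.548,.106,.13,90),(.548,.106,.043,90))
E
```

```text
t 9.25 at [0.6969 0.1027 0.0042] yaw 108.0 tilt 0.0 F [ 0.5 -0.5  0.4] w 39.9
  row [ 0.0491 -0.1406 -0.1258] [-0. -0. 18.] steps 3.9 2.1
  row [ 0.0491 -0.1406 -0.0388] [-0. -0. 18.] steps 3.1 2.1
```

drive_tool(plan="0 0 -0.03 0 0 0;0 0 -0.06 0 0 0;0.006 -0.02 -0.09 0 0 3;0.016 -0.047 -0.1 0 0 7;0.028 -0.08 -0.1 0 0 12;0.04 -0.115 -0.1 0 0 16;0.049 -0.1405 -0.095 0 0 18;0.049 -0.1405 -0.085 0 0 18;0.049 -0.1405 -0.07 0 0 18;0.049 -0.1405 -0.055 0 0 18;0.049 -0.1405 -0.045 0 0 18;0.049 -0.1405 -0.0395 0 0 18;0.049 -0.1405 -0.0385 0 0 18;0.049 -0.1405 -0.0385 0 0 18;0.049 -0.1405 -0.0385 0 0 18;0.049 -0.1405 -0.0385 0 0 18")

```text
clock: 10.85
ee_pos: [0.5485, 0.106, 0.0432]
ee_rot: [0.707, 0.707, 0.0, 0.0]
contact_force: [0.9, -0.3, -0.7]
grip_width: 0.43
```

drive_tool(plan="0 0 0 0 0 0;0 0 0 0 0 0;0 0 0 0 0 0;0 0 0 0 0 0;0 0 -0.02 0 0 0;0 0 -0.05 0 0 0;0 0 -0.09 0 0 0;0 0 -0.125 0 0 0;0 0 -0.125 0 0 0;0 0 -0.125 0 0 0", hand=-1)

```text
clock: 11.85
ee_pos: [0.5485, 0.1061, 0.1683]
ee_rot: [0.707, 0.707, 0.001, 0.0]
contact_force: [-0.0, -0.2, 0.0]
grip_width: 1.0
```

```bash
python3 - <<'E'
from h import *
c,p,d=snap("wrist","w5")
print("blue",rect(c,p,"blue",(.548,.106),.05),"tall",rect(c,p,"brown",(.543,-.073),.05))
go((.455,.323,.2,95.6),(.455,.323,.08,95.6))
E
```

```text
blue {'c': array([0.5482, 0.1067]), 'g': array([0.5471, 0.1068]), 'size': array([56.9, 39.3]), 'ang': -0.4} tall {'c': array([ 0.5431, -0.059 ]), 'g': array([ 0.5398, -0.0511]), 'size': array([75.7, 60.5]), 'ang': 88.5}
t 11.9 at [0.5477 0.106  0.1673] yaw 90.0 tilt 0.03 F [ 0.1 -0.2  0.2] w 91.9
  row [ 0.217  -0.0927 -0.0327] [-0.  -0.  -5.6] steps 4.8 0.7
  row [ 0.217  -0.0927  0.0873] [-0.  -0.  -5.6] steps 5.0 0.7
```

View pics/w5.png

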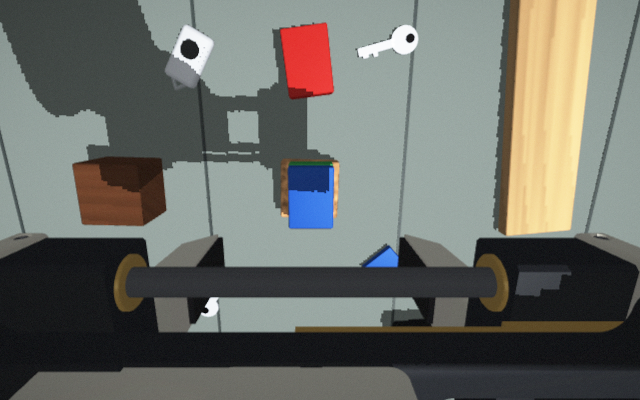

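drive_tool(plan="0.04 -0.018 0 0 0 0;0.085 -0.036 0 0 0 -2;0.13 -0.055 0 0 0 -4;0.175 -0.074 0 0 0 -5.6;0.217 -0.0927 0 0 0 -5.6;0.217 -0.0927 0.03 0 0 -5.6;0.217 -0.0927 0.06 0 0 -5.6;0.217 -0.0927 0.08 0 0 -5.6;0.217 -0.0927 0.08 0 0 -5.6;0.217 -0.0927 0.08 0 0 -5.6;0.217 -0.0927 0.08 0 0 -5.6")

```text
clock: 13.0
ee_pos: [0.456, 0.323, 0.0884]
ee_rot: [0.672, 0.741, 0.0, 0.0]
contact_force: [0.3, 0.2, -0.0]
grip_width: 1.003
```

```bash
python3 - <<'E'
from h import *
c,p,d=snap("wrist","w6")
print("board",rect(c,p,"cork",(.43,.323),.015))
c,p,d=snap("top","t6",(190,125,470,305),2.8)
go((.455,.323,.0042,95.6))
E
```

```text
board {'c': array([0.4082, 0.3198]), 'g': array([0.393 , 0.3176]), 'size': array([183.7,  65.5]), 'ang': 5.7}
t 13.1 at [0.4561 0.3232 0.0887] yaw 95.6 tilt 0.1 F [-0.1  0.5 -0.2] w 91.6
  row [-0.0002 -0.0013  0.0845] [ 0.1 -0.1 -0. ] steps 1.7 0.0
```

View pics/w6.png

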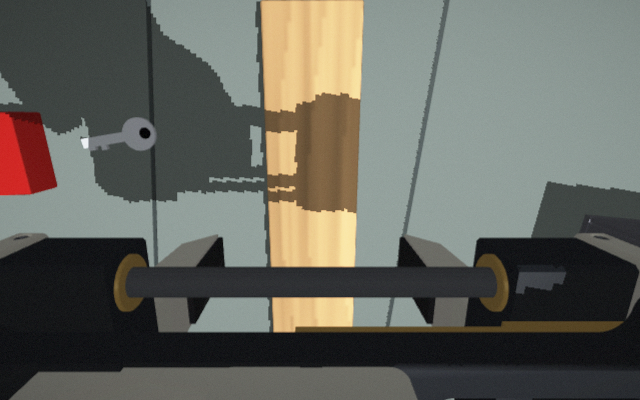

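View pics/t6.png

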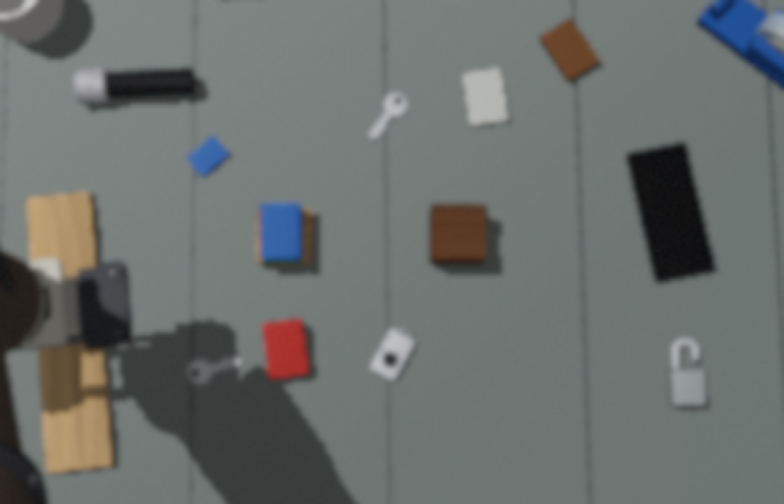

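drive_tool(plan="0 -0.001 0.03 0 0 0;0 -0.001 0.055 0 0 0;0 -0.001 0.075 0 0 0;0 -0.001 0.084 0 0 0;0 -0.001 0.0845 0 0 0;0 -0.001 0.0845 0 0 0;0 -0.001 0.0845 0 0 0")

```text
clock: 13.8
ee_pos: [0.4552, 0.3233, 0.0044]
ee_rot: [0.672, 0.741, 0.001, 0.0]
contact_force: [-0.2, -0.8, 0.4]
grip_width: 0.999
```

drive_tool(plan="0 0 0 0 0 0;0 0 0 0 0 0;0 0 0 0 0 0;0 0 0 0 0 0;0 0 0 0 0 0;0 0 0 0 0 0;0 0 0 0 0 0", hand=1, force=55)

```text
clock: 14.5
ee_pos: [0.4546, 0.323, 0.0034]
ee_rot: [0.672, 0.741, 0.0, -0.0]
contact_force: [-0.7, -0.1, 5.1]
grip_width: 0.712
```

```bash
python3 - <<'E'
from h import *
go((.455,.323,.15,95.6),(.546,.016,.15,-1.7))
import math
s=readout.sense();print(np.round(s['joint_pos'],2))
E
```

```text
t 14.5 at [0.4546 0.323  0.0034] yaw 95.6 tilt 0.02 F [-0.7 -0.1  5.1] w 65.5
  row [ 0.      0.0004 -0.1466] [ 0. -0. -0.] steps 2.9 0.0
  row [-0.3144  0.0611 -0.1467] [  0.   -0.  -82.7] steps 7.0 9.6
[-0.93  0.62  0.3   1.97 -0.32  0.6   1.25]
```

drive_tool(plan="0 0 -0.02 0 0 0;0 0 -0.05 0 0 0;0 0 -0.08 0 0 0;0 0 -0.11 0 0 0;-0.015 0.003 -0.14 0 0 5;-0.035 0.007 -0.147 0 0 12;-0.06 0.012 -0.147 0 0 19;-0.085 0.016 -0.147 0 0 26;-0.11 0.021 -0.147 0 0 33;-0.135 0.026 -0.147 0 0 40;-0.16 0.031 -0.147 0 0 47;-0.185 0.036 -0.147 0 0 54;-0.21 0.041 -0.147 0 0 61;-0.235 0.046 -0.147 0 0 68;-0.255 0.05 -0.147 0 0 75;-0.275 0.054 -0.147 0 0 82;-0.295 0.058 -0.147 0 0 89;-0.31 0.06 -0.147 0 0 95;-0.3145 0.061 -0.147 0 0 97.3;-0.3145 0.061 -0.147 0 0 97.3")

```text
clock: 16.5
ee_pos: [0.5456, 0.0153, 0.1499]
ee_rot: [1.0, -0.015, -0.0, 0.0]
contact_force: [0.2, -0.1, -1.6]
grip_width: 0.711
```

drive_tool(plan="0 0 0 0 0 0;0 0 0 0 0 0")

```text
clock: 16.7
ee_pos: [0.5456, 0.0169, 0.15]
ee_rot: [1.0, -0.013, -0.0, -0.0]
contact_force: [-0.4, -0.2, -2.0]
grip_width: 0.716
```

```bash
python3 - <<'E'
from h import *
c,p,d=snap("wrist","w7")
c,p,d=snap("top","t7",(190,125,470,305),2.8)
print("board",rect(c,p,"cork",(.546,.12),.162))
go((.546,.016,.09,-1.7),(.546,.016,.0535,-1.7))
E
```

```text
board {'c': array([0.5519, 0.1438]), 'g': array([0.5592, 0.1444]), 'size': array([60.1, 26.7]), 'ang': -9.1}
t 16.8 at [0.5457 0.0166 0.1502] yaw -1.6 tilt 0.03 F [-0.1 -1.3 -2.3] w 65.2
  row [0.0003 0.0006 0.0602] [-0.   0.   0.1] steps 1.2 0.0
  row [0.0003 0.0006 0.0967] [-0.   0.   0.1] steps 1.9 0.0
```

View pics/t7.png

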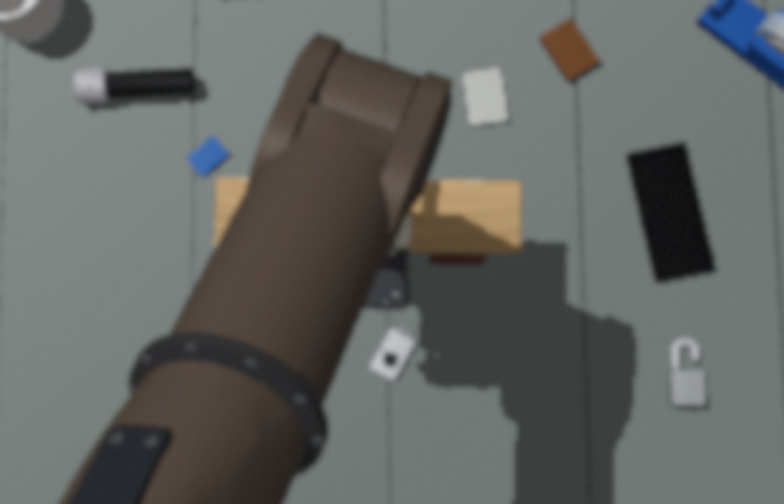

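View pics/w7.png

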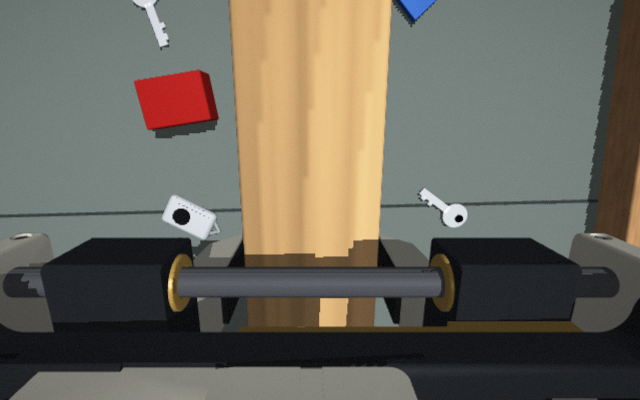

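drive_tool(plan="0 0 0.025 0 0 0;0 0 0.05 0 0 0;0 0 0.07 0 0 0;0 0 0.083 0 0 0;0 0 0.09 0 0 0;0 0 0.094 0 0 0;0 0 0.096 0 0 0;0 0 0.0965 0 0 0;0 0 0.0965 0 0 0;0 0 0.0965 0 0 0")

```text
clock: 17.8
ee_pos: [0.5461, 0.0158, 0.0542]
ee_rot: [1.0, -0.015, 0.0, -0.0]
contact_force: [-0.1, 0.1, -1.1]
grip_width: 0.714
```

```bash
python3 - <<'E'
from h import *
go((.546,.016,.0535,-1.7))
c,p,d=snap("side","s8",(230,120,450,400),2)
E
```

```text
t 17.8 at [0.5461 0.0158 0.0542] yaw -1.7 tilt 0.05 F [-0.1  0.1 -1.1] w 65.7
  row [-0.0002 -0.0002  0.0007] [-0. -0. -0.] steps 0.0 0.0
```

View pics/s8.png

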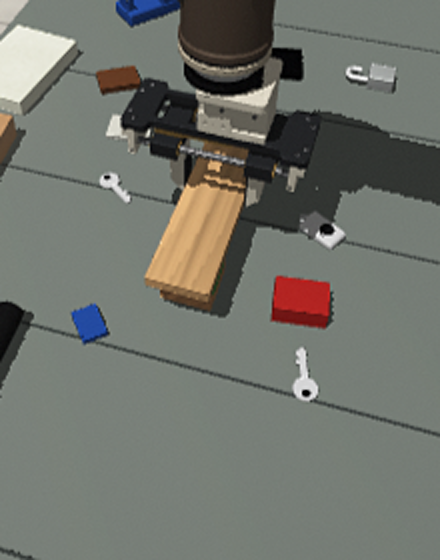

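drive_tool(plan="0 0 0.0005 0 0 0;0 0 0.0005 0 0 0;0 0 0.0005 0 0 0")

```text
clock: 18.15
ee_pos: [0.546, 0.0158, 0.0535]
ee_rot: [1.0, -0.015, 0.0, -0.0]
contact_force: [-0.3, 0.4, 2.1]
grip_width: 0.713
```

drive_tool(plan="0 0 0 0 0 0;0 0 0 0 0 0;0 0 0 0 0 0;0 0 0 0 0 0;0 0 -0.02 0 0 0;0 0 -0.05 0 0 0;0 0 -0.09 0 0 0;0 0 -0.125 0 0 0;0 0 -0.125 0 0 0;0 0 -0.125 0 0 0", hand=-1)

```text
clock: 19.15
ee_pos: [0.5462, 0.016, 0.1787]
ee_rot: [1.0, -0.015, 0.001, -0.0]
contact_force: [-0.0, 0.4, -0.1]
grip_width: 1.001
```

```bash
python3 - <<'E'
from h import *
# tray: long axis 10.7 deg; tool x across -> 100.7 or -79.3
go((.569,-.29,.12,-79.3),(.569,-.29,.12,100.7))
E
```

```text
t 19.15 at [0.5462 0.016  0.1787] yaw -1.7 tilt 0.09 F [-0.   0.4 -0.1] w 92.1
  row [0.0318 0.3053 0.0585] [-0.1 -0.  77.6] steps 6.2 9.0
  row [0.0318 0.3053 0.0585] [-0.1 -0.  77.6] steps 6.2 9.0
```

drive_tool(plan="0.003 0.03 0 0 0 8;0.006 0.06 0 0 0 16;0.01 0.095 0 0 0 24;0.013 0.13 0 0 0 32;0.017 0.165 0 0 0 40;0.02 0.2 0 0 0 48;0.024 0.235 0.01 0 0 56;0.028 0.27 0.03 0 0 64;0.032 0.3055 0.05 0 0 72;0.032 0.3055 0.07 0 0 77.6;0.032 0.3055 0.08 0 0 77.6;0.032 0.3055 0.08 0 0 77.6;0.032 0.3055 0.08 0 0 77.6;0.032 0.3055 0.08 0 0 77.6")

```text
clock: 20.55
ee_pos: [0.5693, -0.29, 0.0991]
ee_rot: [0.771, -0.637, 0.0, -0.0]
contact_force: [-0.1, -1.0, 0.2]
grip_width: 0.999
```

```bash
python3 - <<'E'
from h import *
c,p,d=snap("wrist","w9")
print("tray",rect(c,p,"black",(.60,-.295),.01))
c,p,d=snap("top","t9",(190,125,470,305),2.8)
for n,near in [("low end",(.55,.12))]: print("board",rect(c,p,"cork",near,.065))
W=cloud(c,d)
for y in (.13,.08,.03,-.03,-.07,-.1):
    u,v=proj(c,(.546,y,.065)).astype(int); print(y,np.round(np.median(W[v-6:v+7,u-5:u+6,2]),4))
go((.569,-.29,.0042,-79.3))
E
```

```text
tray {'c': array([ 0.5787, -0.2885]), 'g': array([ 0.5824, -0.2885]), 'size': array([117. ,  61.7]), 'ang': 10.7}
board {'c': array([0.5675, 0.0803]), 'g': array([0.5714, 0.0808]), 'size': array([91.3, 25.2]), 'ang': 89.2}
0.13 0.6691
0.08 0.6654
0.03 0.6691
-0.03 0.6615
-0.07 0.6537
-0.1 0.6474
t 20.65 at [ 0.5693 -0.2901  0.0992] yaw -79.2 tilt 0.09 F [ 0.4 -0.  -0.1] w 91.8
  row [-0.0002  0.0004  0.095 ] [-0.1 -0.   0.1] steps 1.9 0.0
```

View pics/t9.png

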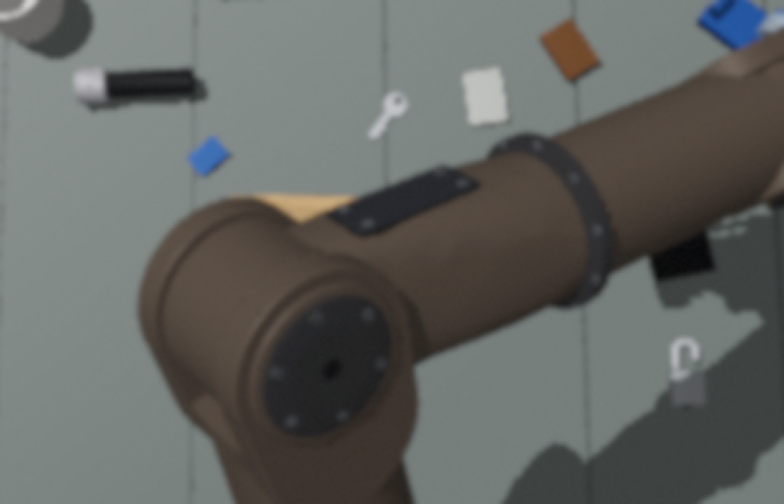

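View pics/w9.png

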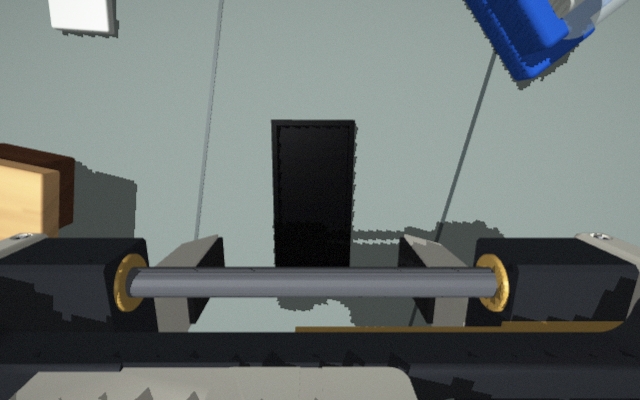

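drive_tool(plan="0 0 0.03 0 0 0;0 0 0.06 0 0 0;0 0 0.08 0 0 0;0 0 0.092 0 0 0;0 0 0.096 0 0 0;0 0 0.096 0 0 0;0 0 0.096 0 0 0")

```text
clock: 21.35
ee_pos: [0.5692, -0.2911, 0.0033]
ee_rot: [0.77, -0.638, 0.001, -0.0]
contact_force: [-0.2, 0.2, -0.4]
grip_width: 1.005
```

drive_tool(plan="0 0 0 0 0 0;0 0 0 0 0 0;0 0 0 0 0 0;0 0 0 0 0 0;0 0 0 0 0 0;0 0 0 0 0 0;0 0 0 0 0 0", hand=1, force=35)

```text
clock: 22.05
ee_pos: [0.5688, -0.2906, 0.0024]
ee_rot: [0.77, -0.638, 0.0, -0.0]
contact_force: [-0.3, 1.3, 1.7]
grip_width: 0.669
```

```bash
python3 - <<'E'
from h import *
go((.546,.016,.15,-1.7),(.546,.016,.069,-1.7))
E
```

```text
t 22.05 at [ 0.5688 -0.2906  0.0024] yaw -79.3 tilt 0.01 F [-0.3  1.3  1.7] w 61.6
  row [-0.3055 -0.0345 -0.1476] [ -0.   -0.  -77.6] steps 6.8 9.0
  row [-0.3055 -0.0345 -0.0666] [ -0.   -0.  -77.6] steps 6.3 9.0
```

drive_tool(plan="0 0 -0.02 0 0 0;0 0 -0.05 0 0 0;0 0 -0.085 0 0 0;0 0 -0.115 0 0 0;-0.01 -0.001 -0.14 0 0 -4;-0.04 -0.005 -0.147 0 0 -11;-0.07 -0.008 -0.147 0 0 -19;-0.105 -0.012 -0.147 0 0 -27;-0.14 -0.016 -0.147 0 0 -35;-0.175 -0.02 -0.147 0 0 -43;-0.21 -0.024 -0.147 0 0 -51;-0.245 -0.028 -0.147 0 0 -59;-0.275 -0.031 -0.147 0 0 -67;-0.295 -0.033 -0.147 0 0 -74;-0.3055 -0.0345 -0.147 0 0 -77.6;-0.3055 -0.0345 -0.147 0 0 -77.6;-0.3055 -0.0345 -0.147 0 0 -77.6;-0.3055 -0.0345 -0.147 0 0 -77.6")

```text
clock: 23.85
ee_pos: [0.546, 0.0146, 0.1497]
ee_rot: [1.0, -0.017, 0.0, 0.0]
contact_force: [-0.0, 0.3, -1.8]
grip_width: 0.67
```

```bash
python3 - <<'E'
from h import *
go((.546,.016,.069,-1.7))
c,p,d=snap("wrist","w10")
c,p,d=snap("side","s10",(230,120,450,400),2)
E
```

```text
t 23.85 at [0.546  0.0146 0.1497] yaw -1.9 tilt 0.04 F [-0.   0.3 -1.8] w 61.7
  row [-0.     -0.0014  0.0807] [ 0.  -0.  -0.2] steps 1.6 0.0
```

View pics/w10.png

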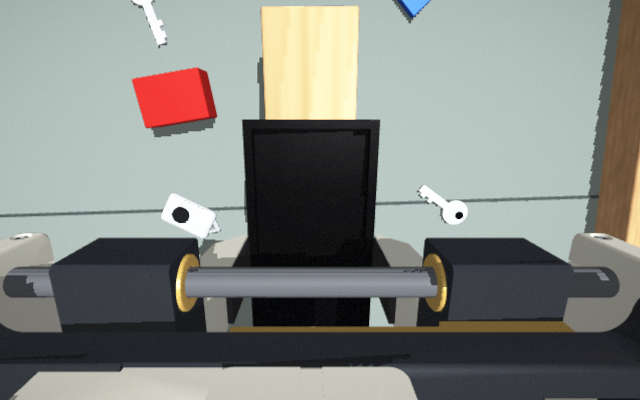

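View pics/s10.png

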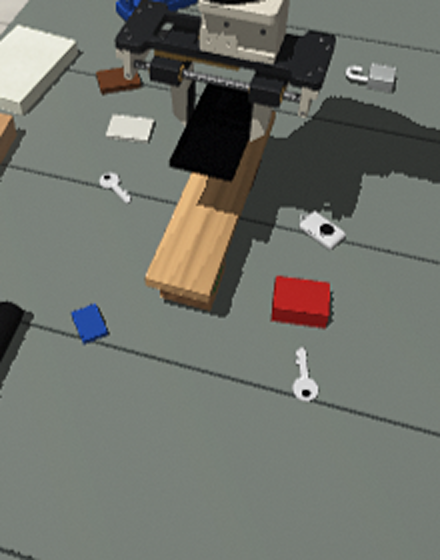

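drive_tool(plan="0 -0.001 0.025 0 0 0;0 -0.001 0.05 0 0 0;0 -0.001 0.065 0 0 0;0 -0.001 0.075 0 0 0;0 -0.001 0.08 0 0 0;0 -0.001 0.0815 0 0 0;0 -0.001 0.0815 0 0 0;0 -0.001 0.0815 0 0 0")

```text
clock: 24.75
ee_pos: [0.5465, 0.017, 0.0684]
ee_rot: [1.0, -0.015, 0.001, -0.0]
contact_force: [-0.1, -0.2, -0.6]
grip_width: 0.669
```

```bash
python3 - <<'E'
from h import *
go()
E
```

```text
t 24.75 at [0.5465 0.017  0.0684] yaw -1.7 tilt 0.07 F [-0.1 -0.2 -0.6] w 61.6
```

drive_tool(plan="0 0 0.0005 0 0 0;0 0 0.0005 0 0 0")

```text
clock: 24.95
ee_pos: [0.5462, 0.0171, 0.0675]
ee_rot: [1.0, -0.015, 0.0, -0.0]
contact_force: [-0.0, 0.7, -1.7]
grip_width: 0.671
```

drive_tool(plan="0 0 0 0 0 0;0 0 0 0 0 0;0 0 0 0 0 0;0 0 0 0 0 0;0 0 -0.015 0 0 0;0 0 -0.04 0 0 0;0 0 -0.08 0 0 0;0 0 -0.115 0 0 0;0 0 -0.115 0 0 0;0 0 -0.115 0 0 0", hand=-1)

```text
clock: 25.95
ee_pos: [0.5464, 0.0171, 0.1836]
ee_rot: [1.0, -0.015, 0.001, -0.0]
contact_force: [0.5, 0.1, -0.4]
grip_width: 1.0
```

```bash
python3 - <<'E'
from h import *
# padlock body from top0: contour of grey at z .022
D=np.load("top0.npz"); m=seg(D['p'],"grey")
m2=cv2.morphologyEx(m,cv2.MORPH_OPEN,np.ones((7,7),np.uint8))
print(rect(D,D['p'],"grey",(.39,-.297),.022,mask=m2))
for k in range(3):
  go((.45,-.29,.15,-80-0*k)) if k==0 else None
E
```

```text
{'c': array([ 0.3933, -0.2968]), 'g': array([ 0.3933, -0.2967]), 'size': array([34. , 33.2]), 'ang': 89.3}
t 25.95 at [0.5464 0.0171 0.1836] yaw -1.7 tilt 0.13 F [ 0.5  0.1 -0.4] w 92.0
  row [-0.0873  0.3099  0.0331] [-0.1 -0.1 78.3] steps 6.5 9.1
```

```bash
python3 - <<'E'
from h import *
go((.394,-.297,.12,-89))
E
```

```text
t 25.95 at [0.5464 0.0171 0.1836] yaw -1.7 tilt 0.13 F [ 0.5  0.1 -0.4] w 92.0
  row [-0.1431  0.3186  0.063 ] [-0.1 -0.  87.3] steps 7.1 10.2
```

drive_tool(plan="-0.014 0.031 0 0 0 8;-0.028 0.063 0 0 0 16;-0.042 0.095 0 0 0 24;-0.057 0.127 0 0 0 32;-0.072 0.16 0 0 0 40;-0.086 0.191 0 0 0 48;-0.1 0.223 0.01 0 0 56;-0.115 0.255 0.03 0 0 64;-0.13 0.29 0.05 0 0 72;-0.143 0.3185 0.063 0 0 80;-0.143 0.3185 0.063 0 0 87.3;-0.143 0.3185 0.063 0 0 87.3;-0.143 0.3185 0.063 0 0 87.3;-0.143 0.3185 0.063 0 0 87.3;-0.143 0.3185 0.063 0 0 87.3")

```text
clock: 27.45
ee_pos: [0.394, -0.2963, 0.1193]
ee_rot: [0.714, -0.7, -0.0, -0.0]
contact_force: [0.4, 0.2, -0.9]
grip_width: 1.0
```

```bash
python3 - <<'E'
from h import *
go()
c,p,d=snap("wrist","w11")
m=cv2.morphologyEx(seg(p,"grey"),cv2.MORPH_OPEN,np.ones((3,3),np.uint8))
c2,p2,d2=snap("top","t11",(190,125,470,305),2.8)
print("tray",rect(c2,p2,"black",(.546,.016),.075),"board",rect(c2,p2,"cork",(.546,.12),.065))
print("red",rect(c2,p2,"red",(.433,.101),.026),"white",rect(c2,p2,"white",(.695,-.104),.008))
E
```

```text
t 27.45 at [ 0.394  -0.2963  0.1193] yaw -88.8 tilt 0.04 F [ 0.4  0.2 -0.9] w 92.0
tray {'c': array([ 0.5452, -0.0283]), 'g': array([ 0.5497, -0.0331]), 'size': array([53.5, 30.4]), 'ang': 2.8} board {'c': array([0.5486, 0.1192]), 'g': array([0.549 , 0.1196]), 'size': array([69.3, 64.1]), 'ang': 89.2}Traceback (most recent call last):
  File "<stdin>", line 7, in <module>
  File "h.py", line 26, in rect
    k=min(cs,key=lambda k:-cv2.pointPolygonTest(k,tuple(map(float,uv)),True))
ValueError: min() iterable argument is empty
```

View pics/w11.png

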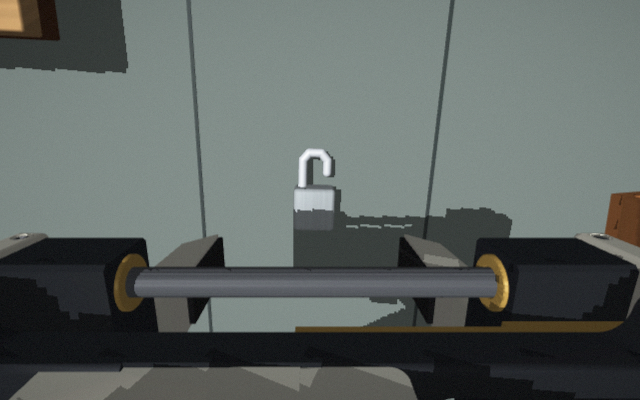

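View pics/t11.png

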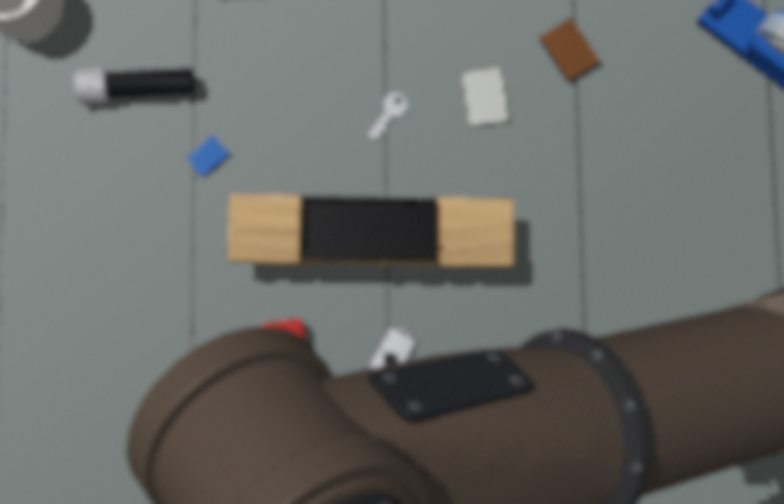

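```bash
python3 - <<'E'
from h import *
c=calibration("wrist"); p=cv2.imread("pics/w11.png")
q=p[130:250,270:370]; cv2.imwrite("pics/w11c.png",cv2.resize(q,None,fx=5,fy=5,interpolation=cv2.INTER_NEAREST))
E
```

```text
(no output)
```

View pics/w11c.png

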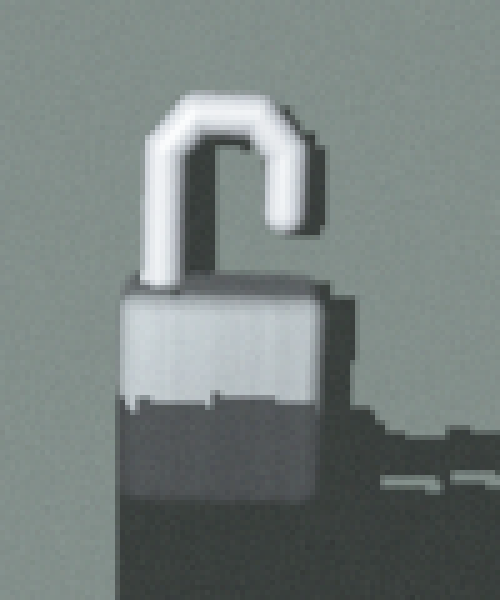

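```bash
python3 - <<'E'
from h import *
c=calibration("wrist")
q=[ray(c,u,v,.022) for u,v in [(294.2,230.2),(333.2,230.2),(294.4,189),(334.6,189)]]
q=np.array(q)[:,:2]; print(np.round(q,4),q.mean(0)); print(np.degrees(np.arctan2(*(q[2]-q[0])[::-1])),np.degrees(np.arctan2(*(q[3]-q[1])[::-1])))
x,y=q.mean(0); go((x,y,.011,-88))
E
```

```text
[[ 0.3731 -0.2821]
 [ 0.3737 -0.3146]
 [ 0.4082 -0.2821]
 [ 0.4088 -0.3144]] [ 0.39095031 -0.298304  ]
0.05369530149453741 0.2640697808132447
t 27.55 at [ 0.394  -0.2965  0.1194] yaw -88.9 tilt 0.04 F [-0.6  0.7  0.6] w 92.1
  row [0.0018 0.0031 0.1084] [-0.   0.  -0.9] steps 2.2 0.1
```

drive_tool(plan="0.001 0.003 0.03 0 0 0.6;0.001 0.003 0.06 0 0 0.6;0.001 0.003 0.085 0 0 0.6;0.001 0.003 0.1 0 0 0.6;0.001 0.003 0.108 0 0 0.6;0.001 0.003 0.109 0 0 0.6;0.001 0.003 0.109 0 0 0.6;0.001 0.003 0.109 0 0 0.6")

```text
clock: 28.35
ee_pos: [0.391, -0.2984, 0.011]
ee_rot: [0.71, -0.705, 0.001, -0.0]
contact_force: [-0.3, -0.1, 0.2]
grip_width: 0.995
```

drive_tool(plan="0 0 0 0 0 0;0 0 0 0 0 0;0 0 0 0 0 0;0 0 0 0 0 0;0 0 0 0 0 0;0 0 0 0 0 0;0 0 0 0 0 0;0 0 0 0 0 0", hand=1, force=45)

```text
clock: 29.15
ee_pos: [0.3905, -0.2982, 0.0102]
ee_rot: [0.709, -0.705, 0.0, 0.0]
contact_force: [-0.2, 0.3, -0.1]
grip_width: 0.364
```

```bash
python3 - <<'E'
from h import *
go((.546,.0165,.16,-1.7))
E
```

```text
t 29.15 at [ 0.3905 -0.2982  0.0102] yaw -89.6 tilt 0.0 F [-0.2  0.3 -0.1] w 33.5
  row [-0.3136 -0.1576 -0.1498] [  0.   -0.  -87.9] steps 7.6 10.2
```

drive_tool(plan="0 0 -0.02 0 0 0;0 0 -0.05 0 0 0;0 0 -0.085 0 0 0;0 0 -0.115 0 0 -2;-0.02 -0.01 -0.14 0 0 -8;-0.05 -0.025 -0.15 0 0 -16;-0.08 -0.04 -0.15 0 0 -24;-0.11 -0.055 -0.15 0 0 -32;-0.14 -0.07 -0.15 0 0 -40;-0.17 -0.085 -0.15 0 0 -48;-0.2 -0.1 -0.15 0 0 -56;-0.23 -0.115 -0.15 0 0 -64;-0.26 -0.13 -0.15 0 0 -72;-0.285 -0.143 -0.15 0 0 -79;-0.303 -0.152 -0.15 0 0 -85;-0.3135 -0.1575 -0.15 0 0 -87.9;-0.3135 -0.1575 -0.15 0 0 -87.9;-0.3135 -0.1575 -0.15 0 0 -87.9;-0.3135 -0.1575 -0.15 0 0 -87.9;-0.3135 -0.1575 -0.15 0 0 -87.9")

```text
clock: 31.15
ee_pos: [0.5455, 0.0153, 0.1603]
ee_rot: [1.0, -0.016, -0.0, 0.0]
contact_force: [-0.6, -0.1, -2.1]
grip_width: 0.365
```

```bash
python3 - <<'E'
from h import *
go((.546,.0165,.0792,-1.7))
c,p,d=snap("wrist","w12")
E
```

```text
t 31.15 at [0.5455 0.0153 0.1603] yaw -1.9 tilt 0.01 F [-0.6 -0.1 -2.1] w 33.6
  row [ 0.0005 -0.0013  0.0811] [ 0.   0.  -0.2] steps 1.6 0.0
```

View pics/w12.png

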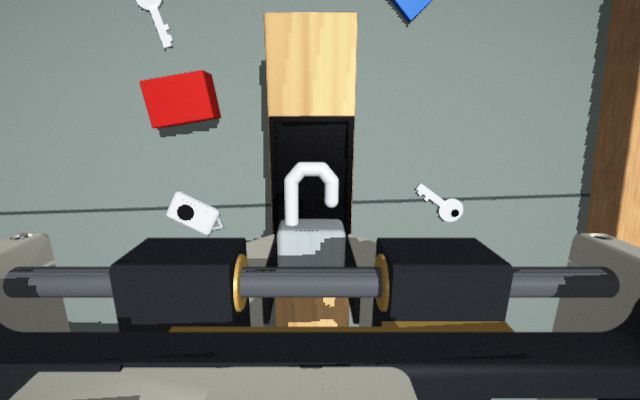

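drive_tool(plan="0 -0.001 0.025 0 0 0;0 -0.001 0.05 0 0 0;0 -0.001 0.066 0 0 0;0 -0.001 0.075 0 0 0;0 -0.001 0.079 0 0 0;0 -0.001 0.0805 0 0 0;0 -0.001 0.0805 0 0 0;0 -0.001 0.0805 0 0 0")

```text
clock: 32.0
ee_pos: [0.5464, 0.0175, 0.0804]
ee_rot: [1.0, -0.015, 0.001, -0.0]
contact_force: [-0.1, 0.8, -2.2]
grip_width: 0.366
```

drive_tool(plan="0 0 0.0005 0 0 0;0 0 0.0005 0 0 0")

```text
clock: 32.2
ee_pos: [0.5461, 0.0176, 0.0795]
ee_rot: [1.0, -0.015, 0.0, -0.0]
contact_force: [0.4, 0.2, -2.0]
grip_width: 0.365
```

drive_tool(plan="0 0 0.0005 0 0 0;0 0 0.0008 0 0 0;0 0 0.0008 0 0 0")

```text
clock: 32.5
ee_pos: [0.5461, 0.0175, 0.0792]
ee_rot: [1.0, -0.015, 0.0, -0.0]
contact_force: [-3.4, 0.6, 8.6]
grip_width: 0.364
```

In contact (8.6 N). Release and withdraw clear.

drive_tool(plan="0 0 0 0 0 0;0 0 0 0 0 0;0 0 0 0 0 0;0 0 0 0 0 0;0 0 -0.015 0 0 0;0 0 -0.04 0 0 0;0 0 -0.08 0 0 0;0 0 -0.12 0 0 0;0 0 -0.12 0 0 0;0 0 -0.12 0 0 0", hand=-1)

```text
clock: 33.5
ee_pos: [0.5465, 0.0175, 0.2]
ee_rot: [1.0, -0.015, 0.001, -0.001]
contact_force: [0.4, 0.3, 0.9]
grip_width: 0.998
```

```bash
python3 - <<'E'
from h import *
c,p,d=snap("wrist","w13")
go((.42,-.3,.2,-60),(.45,.32,.22,60))
E
```

```text
t 33.55 at [0.5458 0.0177 0.1988] yaw -1.7 tilt 0.04 F [-0.1 -0.4  0.3] w 92.0
  row [-0.1162  0.3213 -0.0014] [-0.   0.  58.3] steps 6.8 6.8
  row [-0.1047 -0.2994 -0.021 ] [ -0.   -0.  -61.7] steps 6.4 7.2
```

View pics/w13.png

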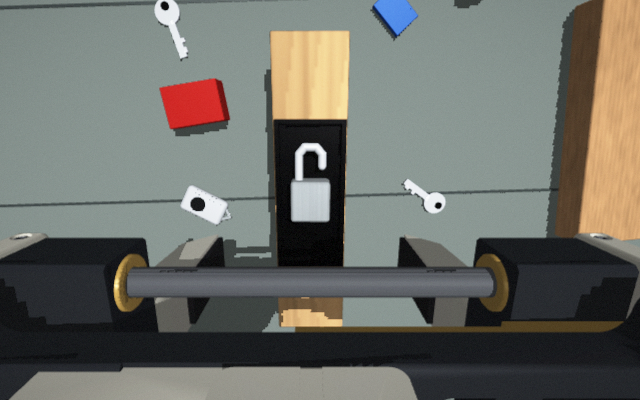

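Padlock (311,200) lies in the tray. Move aside to the right for a full check from top and side.

drive_tool(plan="-0.018 0.05 -0.001 0 0 8;-0.036 0.1 -0.001 0 0 16;-0.055 0.15 -0.001 0 0 25;-0.073 0.2 -0.001 0 0 33;-0.09 0.25 -0.001 0 0 41;-0.116 0.321 -0.001 0 0 50;-0.116 0.321 -0.001 0 0 50;-0.116 0.321 -0.001 0 0 50;-0.116 0.321 -0.001 0 0 50;-0.116 0.321 -0.001 0 0 50;-0.116 0.321 -0.001 0 0 50")

```text
clock: 34.65
ee_pos: [0.421, -0.2984, 0.1989]
ee_rot: [0.9, -0.435, -0.001, -0.0]
contact_force: [-0.0, -0.4, -0.2]
grip_width: 0.999
```

```bash
python3 - <<'E'
from h import *
c,p,d=snap("top","t14",(190,125,470,305),2.8)
W=cloud(c,d)
def t(*a,**k):
    try: print(a[-1] if 0 else a[2:],rect(*a,**k))
    except Exception as e: print("err",e)
m=(seg(p,"cork")|seg(p,"black")|seg(p,"grey"))
for nm,col,near,z in [("red","red",(.433,.101),.026),("white","white",(.695,-.104),.008),("tray","black",(.546,-.03),.075),("b1","cork",(.549,.119),.065),("b2","cork",(.545,-.09),.065),("pad","grey",(.546,.017),.091)]:
    try: print(nm,rect(c,p,col,near,z))
    except Exception as e: print(nm,e)
for x,y,z in [(.546,.14,.065),(.546,.10,.065),(.546,-.07,.065),(.546,-.11,.065),(.546,-.035,.069),(.546,.014,.091)]:
    u,v=np.round(proj(c,(x,y,z))).astype(int); print((x,y,z),np.round(W[v-3:v+4,u-3:u+4,2].mean(),4))
c,p,d=snap("side","s14",(230,120,450,320),3)
E
```

```text
red {'c': array([0.4327, 0.1013]), 'g': array([0.4327, 0.1015]), 'size': array([55.4, 39.9]), 'ang': 7.5}
white {'c': array([ 0.6948, -0.1039]), 'g': array([ 0.6945, -0.1037]), 'size': array([59.2, 42.4]), 'ang': 6.7}
tray {'c': array([ 0.5454, -0.0093]), 'g': array([ 0.5434, -0.0245]), 'size': array([70.8, 52.5]), 'ang': 89.0}
b1 {'c': array([0.5486, 0.1192]), 'g': array([0.549 , 0.1197]), 'size': array([69.2, 64.1]), 'ang': 89.2}
b2 {'c': array([ 0.5431, -0.0877]), 'g': array([ 0.5429, -0.0882]), 'size': array([74.1, 63.9]), 'ang': 89.3}
pad {'c': array([ 0.59  , -0.0198]), 'g': array([0.6797, 0.1176]), 'size': array([1727.8, 1108.6]), 'ang': 88.8}
(0.546, 0.14, 0.065) 0.0643
(0.546, 0.1, 0.065) 0.0645
(0.546, -0.07, 0.065) 0.0924
(0.546, -0.11, 0.065) 0.0642
(0.546, -0.035, 0.069) 0.0686
(0.546, 0.014, 0.091) 0.0907
```

View pics/t14.png

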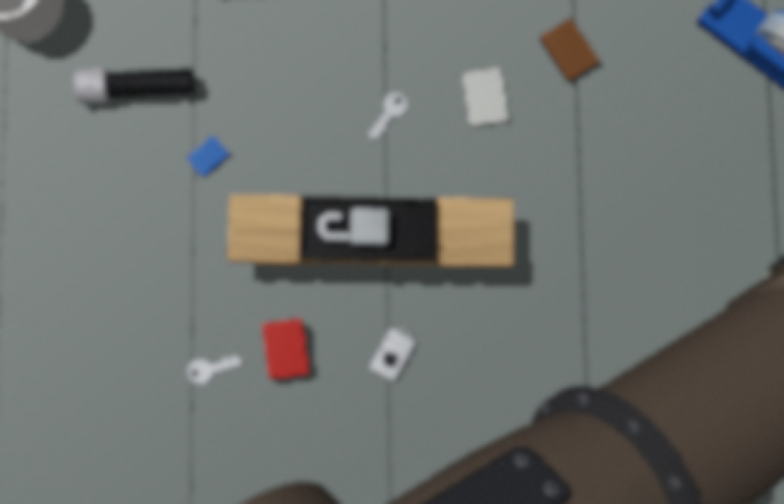

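View pics/s14.png

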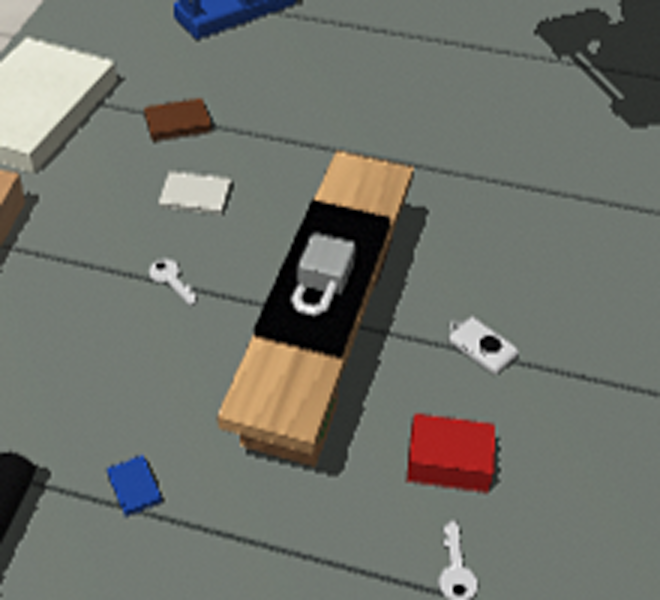

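```bash
python3 - <<'E'
from h import *
go(); print(job_done())
E
```

```text
t 34.75 at [ 0.421  -0.2987  0.1992] yaw -51.6 tilt 0.04 F [-0.5 -0.1  0.3] w 92.2
the job is handed in; nothing more can be done
None
```

I put the shelf together and handed the job in at about 34.8 s of the 128 s allowed. No verdict was reported.

- **Stack:** The green packer (18 mm) is on the short riser with the larger blue one (12 mm) on top. In the wrist images, blue was centred within about 2 mm of the riser.
- **Board:** It lies across both risers. The last top-view depths read 0.0643 and 0.0645 m near the packed end and 0.0642 m near the tall end, so it is level. The overhangs look about equal.
- **Tray:** It is the right way up and lengthways on the board, centred within about 1 mm.
- **Padlock:** It lies flat in the middle of the tray with its shackle along the length. Its top reads 0.0907 m, against 0.091 m expected.
- **Other packers:** The red and white ones measure within 1 mm of where they started.
- **Robot:** The gripper was open and clear of everything when I handed in.

Some of the last checks failed or disagreed:
- **Board depth:** One reading near the tall riser gave 0.092 m. I put it down to a missing depth pixel in the average, because a point further along read 0.0642 m, but I did not re-measure it.
- **Tray and padlock outlines:** The final colour-mask fits for these failed, because the padlock split the tray's outline and the grey mask merged with the bench. Their positions come from the pictures and depth instead.
- **Cameras:** The top and wrist cameras disagreed by about 2 mm on the short riser's y, which is within the calibration error.

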